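# Show the worn brake pad to the inspection camera

## Robot

A 7-joint arm with a two-finger parallel gripper is mounted at the origin on the work surface. World frame = base frame: x ahead of the robot, y to its left, z up, the work surface at z = 0. Lengths are in mm, angles in rad, forces in N, time in s.
With the tool pointing down it reaches from about 400 to 875 mm from the base axis. Payload 4.4 kg.
Tool frame: the origin (TCP) lies at the very end of the fingers, on their centre line; the grasp point (between the pads) lies 19 mm behind it; z points along the fingers, y is the line along which they close (so a half turn about z gives the same grasp; the last joint's range is limited). The gripper opens to 85 mm and grips with 20 to 120 N. Pads are 22 mm wide; open, the fingers measure 114 mm over their backs; the gripper's body (76 mm by 85 mm) begins 54 mm behind the grasp point. The pads swing forward as they close: fully open they stand 13 mm farther back than shut.
Start: joints at [-1.235, 0.628, 0.038, 1.517, -0.027, 0.996, -0.02], TCP at [254.177, 598.257, 231.313] pointing down, gripper open.
Joint ranges: [-3.06, 3.06], [-0.37, 2.12], [-1.25, 1.32], [0.18, 2.47], [-1.1, 4.24], [0.23, 1.98], [-2.94, 2.94]. Speed limits (rad/s): [2.57, 2.57, 3.14, 3.14, 3.14, 3.14, 3.14].

## Interface

Orientations are given as [roll, pitch, yaw] about the fixed x, y, z axes, in that order (R = Rz(yaw) Ry(pitch) Rx(roll)).
In Python, from cell import status, get_image, ctrl, models gives the robot as it stands.
- The arm moves only by the shell command python3 -m handwheel 'ROWS' [OPENING]. ROWS is JSON, a list of rows, each an object with "delta_pos": the shift along the world's x, y, z in cm, a list of three; "yaw": the turn about the world's z in rad. A call has 1 to 10 rows; each row shifts and turns the commanded pose from where the row before left it; what a row does not reach is not made up. A row lasts 1/12 s, in which the tool goes at most 41.7 mm and 7.16 degrees, less where a joint would pass 70% of its speed; a pose out of reach is approached as far as the arm can. A call is refused whole if a number of a shift passes 4.17 or a number of a turn 0.125, either way. A call with a gripper value outside its range is refused whole. OPENING is the opening, from -1 (shut) to 1 (fully open), set as the call begins (- or left out, the last holds). The fingers move at their own pace and stop on an object; the grip force is fixed at half the most. Time passes only in rows, so rows that do not move let the fingers close. It gives the time, the measured TCP pose, the force, the opening and the grip force at its end, in the units of the state.
- status.read_state(): the state, without advancing time (a new reading comes with each control period).
- get_image(name): name is "side" or "top" or "wrist"; returns a dict with "color" (480x640x3 uint8, red, green, blue), "z_map" (480x640 float32, mm along the optical axis (not along the pixel's ray), 0 where there is no reading), "fx", "fy", "cx", "cy" (pixels), "position" and "rotation" of the camera in the world; the wrist camera has in their place "hand_eye" (4x4, takes a point from camera to tool coordinates, whose origin is the TCP and whose axes are the flange's). Camera axes: x right, y up, looking along -z (the intrinsics and any distortion apply to the point x, -y, -z); pixel columns grow to the right and rows downward; lengths in mm; the calibration is good to about 2 mm. A picture is of the moment at which its call begins: read the wrist's pose just before it.
- ctrl.finish_job(): hands the job in; it is judged then, once.
Trained networks look in a picture, given as the dict that the camera call returned (one of the last four; its "shot" number tells which), for a name from the list of things; names that differ only in an ending like _2 or _b are one class to them, and where a whole thing is asked for, a point or a joint stands for the part that bears it (a point fixed in the world has none). Each returns a list of dicts, best first, with "score" (0 to 1); they miss things now and then, are a little off and sometimes report something else, mostly with a low value. They report only what shows in the picture. A call takes as long as a camera call. They do not tell look-alikes from the thing itself.
- models.boxes_of(picture, name): "rect" ([left, top, right, bottom] in pixels, round what is visible of it).
The state is a dict: "clock": time; "qpos": joint angles; "qd": joint speeds; "tau": joint torques, N m; "eef_pos": TCP position; "tool_rot": TCP orientation; "force": force on the tool from outside, world axes, zero at the start; "torque": the same for the moment, N m; "width": finger opening in mm; "gripper_force": force on a finger pad.
Only numpy, scipy, OpenCV 4.12 (cv2) and the standard library are available. Lean on these libraries where they do the work, as an engineer would, in place of code of your own. Each camera call takes 0.05 s, during which the arm holds its last target. There are 200 camera calls.

## Task

One of the three brake pads standing in the rack is worn: its lining is clearly thinner than the others'. Take that pad out and hold it up, right way up, in front of the inspection camera: the middle of its lining on the lens's line of sight, 16 cm from the lens, the lining facing the lens squarely and the pad's long side level. Finish while still holding it there, motionless; leave the other two pads in the rack, do not knock the camera out of its setting, and leave everything else on the bench where it is.

Things in the scene. Friction and masses are not known exactly. Their poses are not given: they have to be found in the camera images.
- pad_worn: worn brake pad, thinnest lining of three. Plate (mm) 5.5 thick, 100 long (128 with ears), 55 high. Lining on one face 4.5 thick, 89 long, 50 high from the bottom edge, grooved mid-length. 10 thick in all; 0.18-0.31 kg. Stands upright. Origin: bottom edge's middle, mid-thickness of the plate; x out of the lining (back at -2.75, lining face at 7.25), y long side, z up. Grip the top edge across x.
- pad_worn_lining (a point): middle of the worn pad's lining surface: 7.25 mm along x and 27.5 mm along z from pad_worn's origin; same axes as that body.
- rack: aluminium pad rack, fixed. Base 215 x 145 x 8 mm, origin under its centre; pads stand on it. Two rails, tops 32 mm above the bench, along x at y = ±60, 14 wide, with 8.5 mm slots at x = -70, 0, 70 for the pads' ears (1.5 mm play each side, 8 to 28 mm above a pad's bottom). Pads are parallel to the rack's axes, linings facing its +x, worn one in any slot; draw straight up.
- lens (a point): front glass centre of the inspection camera: grey box 52 x 50 x 46 mm with black barrel 38 mm wide. x: line of sight, out of the lens (level to 35 degrees down); y level, to the camera's left; z the camera's up. Head sits 60 mm ahead of a steel post 22 mm thick, 416 mm tall, on a fixed base 130 x 150 x 16 mm. Its height and tilt are held by friction only.
- pad_a: one of the two other brake pads (see pad_worn): the same in every way but with a thick, 11.5 mm lining (17 mm over all), 0.32 kg. Same frame as pad_worn.
- pad_b: the other thick-lined brake pad, identical to pad_a.
- socket: dark steel impact socket standing on end, 32 mm diameter, 60 mm tall, origin under its centre. Bystander.
- wheel_nut: flanged wheel nut standing on the bench, 28 mm diameter, 30 mm tall, origin under its centre. Bystander.
- wrench: open-ended wrench 220 mm long lying on the bench, origin under its middle, x along it. Bystander.
- caliper: dark cast brake caliper, about 75 x 200 x 60 mm, 2.5 kg, lying on the bench, origin under its middle. Bystander.
- grease_tin: plain steel tin, 86 mm diameter, 90 mm tall, origin under its centre. Bystander.
Mind the look-alikes: they are no part of the job. What is shaped like the pad_worn but orange or white is not meant.

How it is judged:
By the outcome, as a careful person would: the job done as asked, in the order asked, and still so for the second after the job is handed in, while the arm keeps its last pose, push and grip.
It also fails if it takes over 34 s, if anything falls off the work surface, if the arm or the gripper's body presses on something with over 40 N, if the wrist force passes 120 N, or if a joint passes its speed limit or range.

## Working session

There is one attempt and no reset: what is moved stays moved. The work goes in short steps, Python scripts to look and compute and a shell command to move; the robot and the scene stay as the last step left them, time stands still between calls to the robot, and variables do not carry over. Pictures are saved under pics/ and viewed, at most 10 in all, crops included, and the job is handed in when it is done.

```bash
mkdir -p pics; ls
cat > h.py <<'E'
import numpy as np,cv2
from cell import status,get_image,ctrl,models
def save(im,f): cv2.imwrite('pics/'+f,im['color'][...,::-1])
def cloud(im,T=None):
    z=im['z_map'];v,u=np.mgrid[:480,:640]
    P=np.stack([(u-im['cx'])/im['fx']*z,-(v-im['cy'])/im['fy']*z,-z],-1)
    if T is None: return P@np.array(im['rotation']).T+np.array(im['position'])
    return P@T[:3,:3].T+T[:3,3]
E
python3 - <<'E'
from h import *
s=status.read_state();print(s)
for n in('top','side'):
    im=get_image(n);save(im,n+'1.png');print(n,[k for k in im],im['fx'],im['position'],np.array(im['rotation']).round(3).tolist(), im.get('distortion'))
    for k in('pad_worn','rack','lens','pad_a','caliper','grease_tin'):
        print(k,[(d['score'],np.round(d['rect']).tolist()) for d in models.boxes_of(im,k)][:6])
    np.save(n+'.npy',cloud(im).astype('f4'));np.save(n+'c.npy',im['color'])
E
```

```text
pics
{'clock': 0.0, 'qpos': array([-1.23481379,  0.62934015,  0.03840475,  1.51837129, -0.02702719,
        0.99632793, -0.01997232]), 'qd': array([ 0.00096706,  0.00026229,  0.00016732, -0.00048088,  0.00072047,
        0.0002939 , -0.00153973]), 'tau': array([-1.33808257e-04, -5.63406551e+01,  1.22605138e+00, -1.93443364e+01,
        1.09112533e-02,  1.07231058e-02, -1.12477758e-05]), 'eef_pos': array([253.88555575, 597.67353492, 230.39124389]), 'tool_rot': array([-3.13966221e+00, -1.92280567e-05,  2.73985300e+00]), 'force': array([-0.41833553, -0.39155998, -1.59155671]), 'torque': array([-0.01460338,  0.01362063, -0.02799398]), 'gripper_force': 0.0, 'width': 85.63136069043716}
top ['color', 'z_map', 'fx', 'fy', 'cx', 'cy', 'position', 'rotation', 'shot'] 522.7059156519329 [ 247.56265159  -77.37143994 1320.10883172] [0.199, -0.001, -1.563] None
pad_worn [(0.88, [474.0, 195.0, 490.0, 239.0]), (0.8, [411.0, 210.0, 421.0, 262.0]), (0.56, [309.0, 302.0, 351.0, 319.0])]
rack [(0.58, [346.0, 206.0, 431.0, 266.0])]
lens [(0.8, [113.0, 170.0, 158.0, 204.0])]
pad_a [(0.66, [379.0, 210.0, 392.0, 264.0]), (0.65, [355.0, 207.0, 362.0, 257.0])]
caliper [(0.65, [419.0, 300.0, 497.0, 345.0])]
grease_tin [(0.75, [345.0, 208.0, 433.0, 267.0]), (0.74, [421.0, 145.0, 462.0, 185.0])]Traceback (most recent call last):
  File "<stdin>", line 7, in <module>
  File "h.py", line 7, in cloud
    if T is None: return P@np.array(im['rotation']).T+np.array(im['position'])
                         ~~~~~~~~~~~~~~~~~~~~~~~~~~~~^~~~~~~~~~~~~~~~~~~~~~~~~
ValueError: operands could not be broadcast together with shapes (480,640) (3,)
```

```bash
cat > h.py <<'E'
import numpy as np,cv2,pickle
from scipy.spatial.transform import Rotation as Ro
from cell import status,get_image,ctrl,models
def save(im,f): cv2.imwrite('pics/'+f,im['color'][...,::-1])
def cam(im): # camera -> world R,t
    if 'hand_eye' in im:
        T=np.array(im['hand_eye']);s=im['st'];R=Ro.from_euler('xyz',s['tool_rot']).as_matrix()
        return R@T[:3,:3],R@T[:3,3]+s['eef_pos']
    return Ro.from_euler('xyz',im['rotation']).as_matrix(),np.array(im['position'])
def cloud(im):
    z=im['z_map'];v,u=np.mgrid[:480,:640]
    P=np.stack([(u-im['cx'])/im['fx']*z,-(v-im['cy'])/im['fy']*z,-z],-1)
    R,t=cam(im);return P@R.T+t
def shot(n,f):
    s=status.read_state();im=get_image(n);im['st']=s;save(im,f+'.png');pickle.dump(im,open(f+'.pkl','wb'));return im
def load(f): return pickle.load(open(f+'.pkl','rb'))
E
python3 - <<'E'
from h import *
for n in('top','side'):
    im=shot(n,n+'2');print(n,im['position'],im['rotation'])
    if n=='side':
      for k in('pad_worn','rack','lens','pad_a'):
        print(k,[(d['score'],np.round(d['rect']).tolist()) for d in models.boxes_of(im,k)][:6])
    C=cloud(im);z=C[...,2];ok=im['z_map']>0
    print('table z',np.median(z[ok]))
E
```

```text
top [ 247.56265159  -77.37143994 1320.10883172] [ 1.98717338e-01 -7.74838421e-04 -1.56291183e+00]
table z -0.4496731576912225
side [224.8305474  466.27921818 900.23615706] [ 6.83190606e-01 -2.45091453e-03 -2.71820041e+00]
pad_worn [(0.91, [378.0, 280.0, 393.0, 344.0]), (0.79, [323.0, 196.0, 366.0, 223.0]), (0.7, [329.0, 149.0, 365.0, 183.0]), (0.42, [292.0, 237.0, 347.0, 269.0])]
rack [(0.79, [286.0, 193.0, 371.0, 281.0])]
lens [(0.76, [91.0, 363.0, 156.0, 432.0]), (0.49, [424.0, 184.0, 462.0, 249.0])]
pad_a [(0.64, [294.0, 237.0, 342.0, 268.0]), (0.56, [313.0, 218.0, 350.0, 246.0])]
table z -1.811913332918948
```

View pics/top2.png

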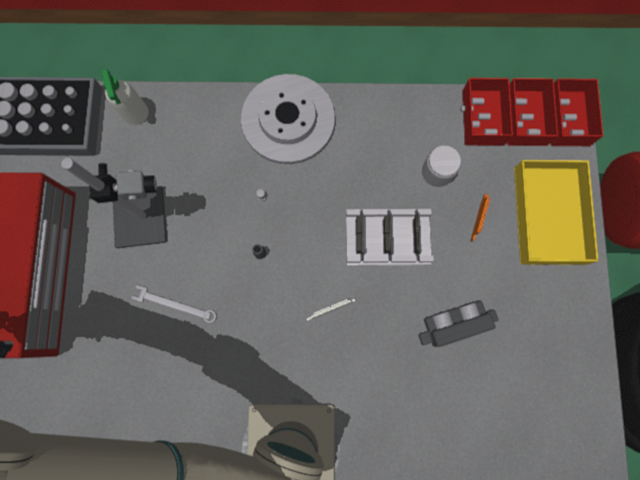

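View pics/side2.png

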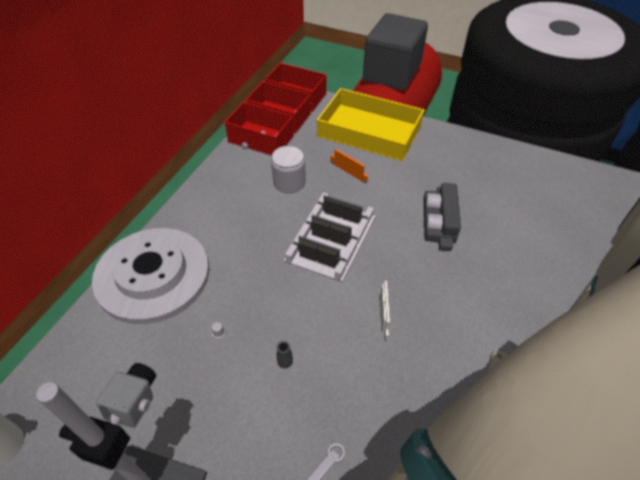

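The top view shows the rack at about (390,237) with three pads, and the inspection camera at (115–160,185) looking right (world −y). The orange pad at (481,217) and the white one at (330,309) are decoys. Next I'll measure the rack and camera head from both depth maps.

Run:
```python
from h import *
np.set_printoptions(precision=1,suppress=True)
t=load('top2');s=load('side2');Ct=cloud(t);Cs=cloud(s)
R=Ct[195:280,335:445].reshape(-1,3)
for nm,C in(('top',Ct),('side',Cs)):
    P=C.reshape(-1,3)
    c0=Ct[237,390]
    near=P[np.linalg.norm(P[:,:2]-c0[:2],axis=1)<140]
    rails=near[(near[:,2]>22)&(near[:,2]<40)]
    pads=near[(near[:,2]>50)&(near[:,2]<75)]
    base=near[(near[:,2]>5)&(near[:,2]<75)]
    print(nm,'rackrect',cv2.minAreaRect(base[:,:2].astype('f4')),len(base),'pads',len(pads),np.percentile(pads[:,2],[5,50,95]))
    if len(pads)>10:
        o=np.argsort(pads[:,1]);
        ys=pads[o,1];cl=np.split(pads[o],np.where(np.diff(ys)>15)[0]+1)
        for c in cl: print(len(c),c.mean(0),c.min(0),c.max(0))
h0=Ct[184,135]
for nm,C in(('top',Ct),('side',Cs)):
    P=C.reshape(-1,3);m=(np.linalg.norm(P[:,:2]-h0[:2],axis=1)<150)&(P[:,2]>100);Q=P[m]
    print(nm,h0,len(Q),Q.min(0),Q.max(0)); np.save('head_'+nm,Q)
im=t['color'][150:280,60:280];b=t['color'][190:280,330:450]
a=cv2.resize(im,None,fx=3.6,fy=3.6,interpolation=3)[...,::-1]
s2=s['color'][340:480,20:220];a2=cv2.resize(s2,None,fx=3,fy=3,interpolation=3)[...,::-1]
cv2.imwrite('pics/c1.png',np.vstack([cv2.resize(a,(600,355))[:300],cv2.resize(a2,(600,420))[:300]]))
```

```text
top rackrect ((505.87603759765625, -239.26600646972656), (265.32586669921875, 260.3531799316406), 28.547332763671875) 4303 pads 741 [52.6 58.7 65.2]
190 [ 517.3 -306.    59.3] [ 468.2 -311.7   50.2] [ 568.7 -300.5   70.3]
277 [ 516.  -233.    58.7] [ 466.3 -242.2   50.4] [ 565.7 -223.7   68.3]
274 [ 516.2 -163.2   58.6] [ 465.7 -171.4   50.1] [ 564.  -153.8   68.8]
side rackrect ((514.0223388671875, -236.70330810546875), (141.96144104003906, 219.40257263183594), 0.23495076596736908) 4266 pads 960 [51.3 56.4 62.1]
241 [ 516.1 -304.6   56.9] [ 467.3 -312.9   50.1] [ 567.3 -297.4   64.6]
348 [ 515.1 -231.7   56.6] [ 466.1 -242.9   50.1] [ 566.4 -219.5   63.5]
371 [ 514.6 -161.6   56.6] [ 465.8 -172.4   50. ] [ 565.  -151.9   65. ]
top [568.4 318.4 276.8] 2350 [538.  283.1 101.6] [621.7 414.9 417.8]
side [568.4 318.4 276.8] 6573 [536.9 284.1 100.2] [620.8 419.1 417.2]
```

View pics/c1.png

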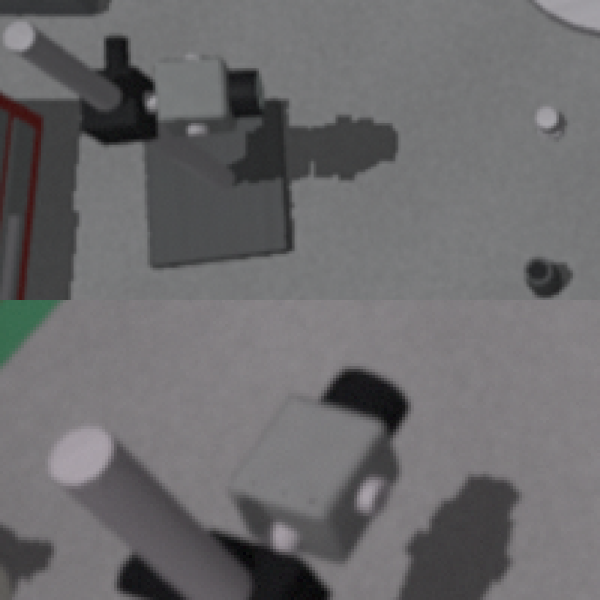

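Run:
```python
from h import *
np.set_printoptions(precision=3,suppress=True)
rng=np.random.default_rng(0)
for nm in('top','side'):
    im=load(nm+'2');C=cloud(im);col=im['color'].astype(int)
    P=C.reshape(-1,3);L=col.reshape(-1,3).mean(1)
    m=(P[:,2]>150)&(P[:,0]>520)&(P[:,0]<640)&(P[:,1]>270)&(P[:,1]<420)
    Q=P[m];l=L[m]
    for it in range(3):
        best=None
        for _ in range(3000):
            p=Q[rng.choice(len(Q),3,False)];n=np.cross(p[1]-p[0],p[2]-p[0]);d=np.linalg.norm(n)
            if d<50:continue
            n/=d;k=abs((Q-p[0])@n)<2
            if best is None or k.sum()>best.sum():best=k
        q=Q[best];c=q.mean(0);n=np.linalg.svd(q-c)[2][2];n*=np.sign(n[np.argmax(abs(n))])
        print(nm,best.sum(),'n',n,'c',c,'min',q.min(0),'max',q.max(0),'lum',l[best].mean())
        Q=Q[~best];l=l[~best]
    # dark barrel points
    m2=m&(L<60)&(P[:,1]<315);B=P[m2];print('barrel',len(B),B.mean(0),B.min(0),B.max(0))
```

```text
top 502 n [-0.002 -0.016  1.   ] c [568.524 354.256 275.757] min [539.904 304.099 272.808] max [597.874 414.529 278.616] lum 83.55710491367861
top 367 n [ 0.501  0.865 -0.001] c [560.919 385.76  319.741] min [539.57  372.565 151.102] max [585.774 400.102 416.719] lum 69.72842870118075
top 263 n [ 0.986  0.135 -0.101] c [547.335 362.061 277.342] min [537.964 302.639 236.841] max [558.548 411.461 416.427] lum 57.852978453738906
barrel 204 [572.212 296.043 260.655] [552.73  283.845 233.531] [591.704 310.407 272.011]
side 1596 n [-0.006  0.001  1.   ] c [564.226 368.358 275.224] min [537.085 308.976 272.953] max [597.206 418.592 277.339] lum 67.90810359231412
side 1461 n [ 0.984 -0.178 -0.004] c [554.005 387.065 315.727] min [541.19  322.871 150.053] max [560.4   416.316 417.228] lum 86.72895277207392
side 812 n [ 0.986  0.133 -0.1  ] c [544.76  370.798 269.808] min [536.937 304.409 234.502] max [559.381 413.457 416.4  ] lum 45.573891625615765
barrel 322 [571.383 295.022 261.106] [550.686 285.007 244.883] [592.315 313.261 268.671]
```

The head's top is level in both views (z ≈ 275.5), so the line of sight is horizontal along about −y. The thin pad is the one at y ≈ −305, and the slot spacing only fits if the linings face +y. I'll swing over and use the wrist camera on the lens head.

```bash
python3 -m handwheel '[{"delta_pos":[0,-3,1.2],"yaw":0.08},{"delta_pos":[0,-3,1.2],"yaw":0.08},{"delta_pos":[0,-3,1.2],"yaw":0.08},{"delta_pos":[0,-3,1.2],"yaw":0.08},{"delta_pos":[0,-3,1.2],"yaw":0.08}]' 1
python3 -m handwheel '[{"delta_pos":[2,-2.5,1.1],"yaw":0},{"delta_pos":[2,-2.5,1.1],"yaw":0},{"delta_pos":[2,-2.5,1.1],"yaw":0},{"delta_pos":[2,-2.5,1.1],"yaw":0},{"delta_pos":[2,-2.5,1.1],"yaw":0},{"delta_pos":[2,-2.5,1.1],"yaw":0},{"delta_pos":[2,-2.5,1.1],"yaw":0},{"delta_pos":[2,-2.5,1.1],"yaw":0},{"delta_pos":[2,-2.5,1.1],"yaw":0},{"delta_pos":[0,0,0],"yaw":0}]'
python3 - <<'E'
from h import *
im=shot('wrist','w1');R,t=cam(im);print(t,(-R[:,2]).round(3),im['fx'],im['st']['eef_pos'],im['st']['tool_rot'],im['st']['qpos'])
E
```

```text
clock: 1.07
eef_pos: [254.1, 446.8, 291.8]
tool_rot: [-3.141, 0.0, -3.139]
force: [0.2, 0.4, 0.2]
width: 85.6
gripper_force: 0.0
clock: 1.9
eef_pos: [439.4, 217.2, 392.7]
tool_rot: [-3.14, 0.007, 3.129]
force: [0.7, -0.1, 0.6]
width: 85.4
gripper_force: 0.0
[363.77313398 218.41882172 534.1463376 ] [ 0.301 -0.006 -0.953] 336.91529180908304 [439.35319273 217.16798569 392.65765647] [-3.14017858  0.00669818  3.12932951] [-0.57442989  0.23606225  0.07053193  1.70348123 -0.01281973  1.1975234
  1.05728298]
```

View pics/w1.png

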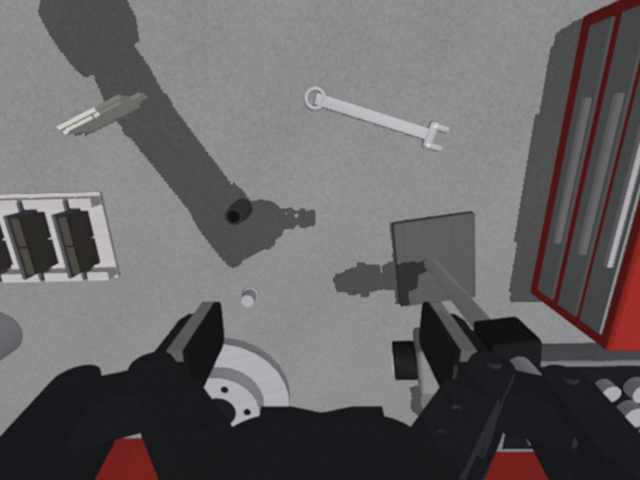

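The view shows the lens barrel at (405,360), partly hidden by the right finger. The rack is at the left edge, (50,240). I'll move sideways so that the head clears the finger.

```bash
python3 -m handwheel '[{"delta_pos":[2,-3,0],"yaw":0},{"delta_pos":[2,-3,0],"yaw":0},{"delta_pos":[2,-3,0],"yaw":0},{"delta_pos":[2,-3,0],"yaw":0},{"delta_pos":[0,0,0],"yaw":0},{"delta_pos":[0,0,0],"yaw":0},{"delta_pos":[0,0,0],"yaw":0}]'
python3 - <<'E'
from h import *
np.set_printoptions(precision=2,suppress=True)
im=shot('wrist','w2');R,t=cam(im);print(t)
print([(d['score'],np.round(d['rect']).tolist()) for d in models.boxes_of(im,'lens')][:6])
C=cloud(im);L=im['color'].mean(2)
P=C.reshape(-1,3);l=L.reshape(-1)
m=(P[:,2]>180)&(P[:,0]>520)&(P[:,0]<640)&(P[:,1]>265)&(P[:,1]<350)&(im['z_map'].reshape(-1)>0)
print(m.sum())
g=m&(abs(P[:,2]-275.5)<4)&(l>70)
print('top',g.sum(),P[g].mean(0),P[g].min(0),P[g].max(0),cv2.minAreaRect(P[g][:,:2].astype('f4')))
b=m&(l<60)&(P[:,1]<310);print('barrel',b.sum(),P[b].mean(0),P[b].min(0),P[b].max(0),cv2.minAreaRect(P[b][:,:2].astype('f4')))
E
```

```text
clock: 2.53
eef_pos: [513.4, 104.8, 389.9]
tool_rot: [3.141, -0.001, 3.141]
force: [-0.2, 1.4, 0.0]
width: 85.2
gripper_force: 0.0
[439.   104.75 531.98]
[(0.55, [510.0, 258.0, 624.0, 330.0])]
6158
top 2946 [571.55 328.96 275.57] [546.63 303.48 271.51] [599.3 350.  279.5] ((573.689453125, 329.3168029785156), (48.989253997802734, 48.32495880126953), 8.740347862243652)
barrel 1205 [572.99 294.09 260.48] [558.92 283.3  232.75] [596.74 309.88 268.94] ((577.8723754882812, 296.223876953125), (36.58940505981445, 24.843162536621094), 4.130389213562012)
```

View pics/w2.png

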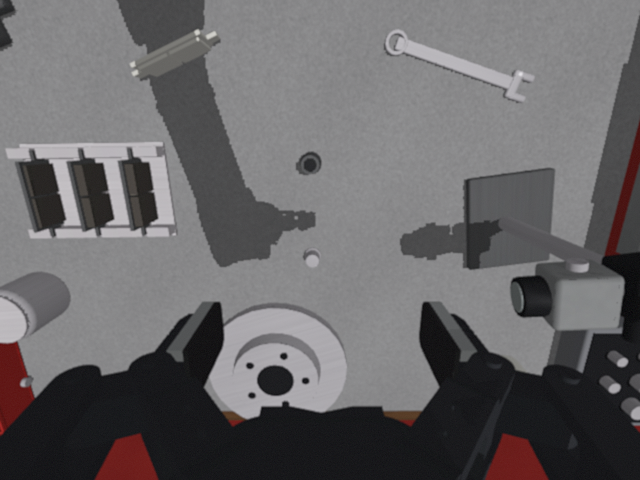

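The head and barrel are now fully visible: box (540–620, 262–328), barrel front (517,297). The rack shows the linings' lit edges on the right, which is the +y side. I'll fit the head's yaw and lens, plus the pads from this view.

Run:
```python
from h import *
np.set_printoptions(precision=3,suppress=True)
for f in('w2','top2','side2'):
    im=load(f);C=cloud(im);L=im['color'].mean(2);P=C.reshape(-1,3);l=L.reshape(-1)
    box=(P[:,0]>520)&(P[:,0]<640)&(P[:,1]>270)&(P[:,1]<372)&(P[:,2]>220)&(P[:,2]<290)
    g=box&(abs(P[:,2]-275.3)<3)&(l>75)
    r=cv2.minAreaRect(P[g][:,:2].astype('f4'));print(f,'top',g.sum(),r,np.median(P[g][:,2]))
    q=P[g];A=np.c_[q[:,:2],np.ones(len(q))];print(' slope',np.linalg.lstsq(A,q[:,2],rcond=None)[0][:2])
    s=box&(P[:,2]<268)&(P[:,2]>235)&(P[:,1]>312)&(P[:,0]<560)
    q=P[s]
    if len(q)>50:
        for _ in range(4):
            c=np.median(q,0);k=np.polyfit(q[:,1],q[:,0],1);e=q[:,0]-np.polyval(k,q[:,1]);q=q[abs(e)<max(1.5,2*np.median(abs(e)))]
        print(' side face x=k*y+b',k,len(q),q.min(0),q.max(0))
    b=box&(l<60)&(P[:,1]<306);q=P[b]
    # cylinder fit: level axis, radius 19
    from scipy.optimize import least_squares
    def res(p):
        u=np.array([np.sin(p[1]),-np.cos(p[1])]);lat=np.array([-u[1],u[0]])
        return np.hypot((q[:,:2]-[p[0],290])@lat,q[:,2]-p[2])-19
    sel=q
    for _ in range(3):
        q=sel;o=least_squares(res,[572,0.1,253],loss='soft_l1');sel=q[abs(res(o.x))<2]
    u=np.array([np.sin(o.x[1]),-np.cos(o.x[1])])
    print(' cyl',len(sel),o.x,'front',np.percentile((P[b][:,:2]-[o.x[0],290])@u,[50,95,99,100]))
    pd=(abs(P[:,0]-515)<70)&(P[:,1]>-330)&(P[:,1]<-130)&(P[:,2]>50)&(P[:,2]<75);q=P[pd]
    rb=(abs(P[:,0]-515)<90)&(P[:,1]>-360)&(P[:,1]<-110)&(P[:,2]>5)&(P[:,2]<15)
    print(' base',cv2.minAreaRect(P[rb][:,:2].astype('f4')))
    q=q[np.argsort(q[:,1])]
    for c in np.split(q,np.where(np.diff(q[:,1])>15)[0]+1):
        tp=c[c[:,2]>58]; print('  pad',len(c),'xmid',(c[:,0].min()+c[:,0].max())/2,'top z',np.percentile(c[:,2],[90,98]),'y',np.percentile(tp[:,1],[2,50,98]),'slope dy/dx',np.polyfit(c[:,0],c[:,1],1)[0])
```

```text
w2 top 2601 ((573.3682861328125, 331.2763977050781), (49.51835250854492, 50.50889587402344), 7.383317470550537) 275.5492428499057
 slope [-0.     0.118]
 side face x=k*y+b [ -0.085 577.601] 705 [544.767 312.08  235.028] [552.445 371.801 267.961]
 cyl 1030 [580.65    0.196 247.449] front [-5.016  4.445  5.252  5.793]
 base ((516.7095947265625, -237.99392700195312), (144.72093200683594, 215.60568237304688), 0.7112283706665039)
  pad 967 xmid 517.5768173450491 top z [62.627 63.547] y [-311.634 -307.016 -301.816] slope dy/dx 0.014528491352598297
  pad 1191 xmid 516.765348548437 top z [62.512 63.438] y [-241.753 -236.653 -224.722] slope dy/dx 0.014067730333640352
  pad 1099 xmid 515.9543281483309 top z [62.553 63.366] y [-171.227 -166.804 -155.899] slope dy/dx 0.013454218363060962
top2 top 373 ((573.3442993164062, 331.6963195800781), (50.53374099731445, 51.901519775390625), 5.865288257598877) 275.67221948484894
 slope [-0.004  0.056]
 side face x=k*y+b [ -0.072 572.892] 83 [545.167 313.117 235.839] [551.564 371.396 267.828]
 cyl 126 [581.194   0.277 247.231] front [-7.425  2.621  4.96   6
[... 545 characters left out ...]
0.05543899536133), 8.206440925598145) 275.575390652421
 slope [-0.005  0.083]
 side face x=k*y+b [ -0.115 586.298] 297 [543.703 312.143 236.252] [551.015 371.459 267.902]
 cyl 279 [579.713   0.209 246.842] front [-6.605  1.624  2.312  3.464]
 base ((514.5178833007812, -235.478515625), (142.03823852539062, 216.38194274902344), 0.5247471332550049)
  pad 241 xmid 517.3154816563242 top z [61.165 62.851] y [-311.511 -306.714 -298.154] slope dy/dx 0.007531521576929482
  pad 348 xmid 516.2825737679347 top z [61.031 62.329] y [-240.824 -236.58  -220.912] slope dy/dx 0.01651401393386396
  pad 371 xmid 515.392751872809 top z [61.306 63.257] y [-171.868 -166.413 -156.403] slope dy/dx 0.0204852029588612
```

Run:
```python
from h import *
from scipy.optimize import least_squares
np.set_printoptions(precision=3,suppress=True)
rng=np.random.default_rng(1)
for f in('w2','top2','side2'):
    im=load(f);P=cloud(im).reshape(-1,3);l=im['color'].mean(2).reshape(-1)
    box=(P[:,0]>520)&(P[:,0]<640)&(P[:,1]>270)&(P[:,1]<375)&(P[:,2]>215)&(P[:,2]<300)
    def plane(Q,th,hint):
        best=None
        for _ in range(3000):
            p=Q[rng.choice(len(Q),3,False)];n=np.cross(p[1]-p[0],p[2]-p[0]);d=np.linalg.norm(n)
            if d<100:continue
            n/=d
            if abs(n@hint)<.9:continue
            k=abs((Q-p[0])@n)<th
            if best is None or k.sum()>best.sum():best=k
        q=Q[best];c=q.mean(0);n=np.linalg.svd(q-c)[2][2];return n*np.sign(n@hint),c,q
    n,c,q=plane(P[box&(P[:,1]>306)&(P[:,1]<358)&(l>75)],1.2,[0,0,1.])
    n2,c2,q2=plane(P[box&(P[:,1]>306)&(P[:,1]<362)&(P[:,0]<565)&(l>50)],1.2,[-1.,0,0])
    x=np.cross(n2,n);print(f,'top',len(q),n,c,'side',len(q2),n2,c2,q2.min(0),'x axis',x/np.linalg.norm(x))
    b=box&(l<60)&(P[:,1]<304);q=P[b]
    def ax(p): return np.array([np.sin(p[1])*np.cos(p[3]),-np.cos(p[1])*np.cos(p[3]),-np.sin(p[3])])
    def res(p):
        d=q-[p[0],290,p[2]];return np.linalg.norm(np.cross(d,ax(p)),axis=1)-19
    for _ in range(4):
        o=least_squares(res,[574,0.1,253,.1],loss='soft_l1');q=q[abs(res(o.x))<2.5]
    print('  cyl',len(q),o.x,ax(o.x),np.percentile((P[b]-[o.x[0],290,o.x[2]])@ax(o.x),[90,98,100]))
im=load('w2');c=im['color'][235:350,490:640];cv2.imwrite('pics/c2.png',cv2.resize(c,None,fx=5,fy=5,interpolation=3)[...,::-1])
```

```text
w2 top 2730 [ 0.017 -0.148  0.989] [573.237 330.628 275.914] side 1017 [-0.99  -0.14   0.014] [549.932 327.747 259.597] [545.832 306.052 231.906] x axis [-0.137  0.979  0.149]
  cyl 1063 [580.087  -6.153 246.11  -12.391] [ 0.128 -0.976 -0.174] [1.997 2.81  4.133]
top2 top 240 [ 0.042 -0.163  0.986] [574.083 331.79  276.059] side 115 [-0.991 -0.131  0.021] [549.615 331.009 260.543] [546.354 307.053 233.41 ] x axis [-0.126  0.978  0.167]
  cyl 137 [580.751   0.217 246.235   0.133] [ 0.213 -0.968 -0.133] [0.349 1.947 3.071]
side2 top 887 [ 0.013 -0.145  0.989] [571.606 332.52  275.65 ] side 417 [-0.991 -0.133  0.007] [548.222 333.675 258.592] [544.512 306.25  228.708] x axis [-0.131  0.981  0.145]
  cyl 306 [579.354   0.161 245.706   0.159] [ 0.158 -0.975 -0.159] [-1.304  0.154  1.236]
```

View pics/c2.png

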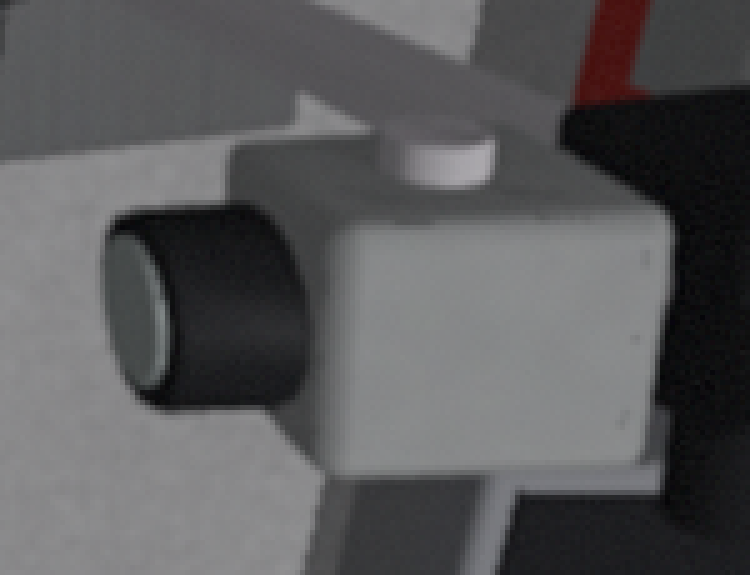

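The crop shows the lens barrel at left and the top face sloping. The line of sight is about 8.5° down with about 7.7° of yaw, and both planes and all three views agree. Moves only allow yaw, so I'll check how the arm behaves at its reach limit, where the tool might tilt and stay tilted.

```bash
python3 -m handwheel '[{"delta_pos":[-3,0,0],"yaw":0},{"delta_pos":[-3,0,0],"yaw":0},{"delta_pos":[-3,0,0],"yaw":0},{"delta_pos":[-3,0,0],"yaw":0},{"delta_pos":[-3,0,0],"yaw":0},{"delta_pos":[-3,0,0],"yaw":0},{"delta_pos":[-3,0,0],"yaw":0},{"delta_pos":[0,0,0],"yaw":0},{"delta_pos":[0,0,0],"yaw":0}]'
python3 -c "
from h import *
s=status.read_state();print(s['qpos'].round(3),s['tool_rot'].round(4),s['eef_pos'].round(1))"
python3 -m handwheel '[{"delta_pos":[3,0,0],"yaw":0},{"delta_pos":[3,0,0],"yaw":0},{"delta_pos":[3,0,0],"yaw":0},{"delta_pos":[0,0,0],"yaw":0},{"delta_pos":[0,0,0],"yaw":0}]'
```

```text
clock: 3.38
eef_pos: [302.8, 104.2, 390.8]
tool_rot: [3.141, 0.002, -3.139]
force: [0.3, 0.9, 0.4]
width: 85.3
gripper_force: 0.0
[-0.483 -0.058  0.06   2.042  0.004  1.155  1.149] [ 3.1406e+00  1.6000e-03 -3.1393e+00] [302.8 104.2 390.8]
clock: 3.8
eef_pos: [395.6, 103.7, 389.6]
tool_rot: [-3.141, -0.001, 3.139]
force: [-1.3, 0.1, -0.6]
width: 85.4
gripper_force: 0.0
```

No limit showed up there. I'll fetch the pad first.

```bash
python3 -m handwheel '[{"delta_pos":[0.9,-3,-1],"yaw":0.015},{"delta_pos":[0.9,-3,-1],"yaw":0},{"delta_pos":[0.9,-3,-1],"yaw":0},{"delta_pos":[0.9,-3,-1],"yaw":0},{"delta_pos":[0.9,-3,-1],"yaw":0},{"delta_pos":[0.9,-3,-1],"yaw":0},{"delta_pos":[0.9,-3,-1],"yaw":0},{"delta_pos":[0.9,-3,-1],"yaw":0},{"delta_pos":[0.9,-3,-1],"yaw":0},{"delta_pos":[0.9,-3,-1],"yaw":0}]' 1
python3 -m handwheel '[{"delta_pos":[0.8,-2.8,-2.2],"yaw":0},{"delta_pos":[0.8,-2.8,-2.2],"yaw":0},{"delta_pos":[0.8,-2.8,-2.2],"yaw":0},{"delta_pos":[0.7,-2.7,-2.2],"yaw":0},{"delta_pos":[0,0,0],"yaw":0},{"delta_pos":[0,0,0],"yaw":0},{"delta_pos":[0,0,0],"yaw":0}]'
python3 - <<'E'
from h import *
im=shot('wrist','w3');s=im['st'];print(s['eef_pos'],s['tool_rot'],s['qpos'].round(3))
P=cloud(im).reshape(-1,3)
pd=(abs(P[:,0]-517)<60)&(abs(P[:,1]+306.7)<14)&(P[:,2]>50)&(P[:,2]<72);c=P[pd];tp=c[c[:,2]>58]
print(len(c),len(tp),(c[:,0].min()+c[:,0].max())/2,np.percentile(c[:,2],[90,98]),np.percentile(tp[:,1],[2,50,98]),np.polyfit(c[:,0],c[:,1],1)[0])
E
```

```text
clock: 4.63
eef_pos: [484.3, -197.2, 289.8]
tool_rot: [3.141, -0.0, -3.127]
force: [0.8, -0.4, 0.1]
width: 85.4
gripper_force: 0.0
clock: 5.22
eef_pos: [515.3, -306.4, 202.4]
tool_rot: [3.14, -0.0, -3.128]
force: [0.4, 0.4, -0.1]
width: 85.3
gripper_force: 0.0
[ 515.30818585 -306.39770344  202.44009805] [ 3.14025073e+00 -1.95821810e-04 -3.12750495e+00] [ 0.319  0.602  0.273  1.7   -0.203  0.868  2.263]
1237 803 518.5651239315574 [62.84771317 63.46530931] [-311.9768132  -308.78363303 -303.31294379] 0.017273079058858748
```

View pics/w3.png

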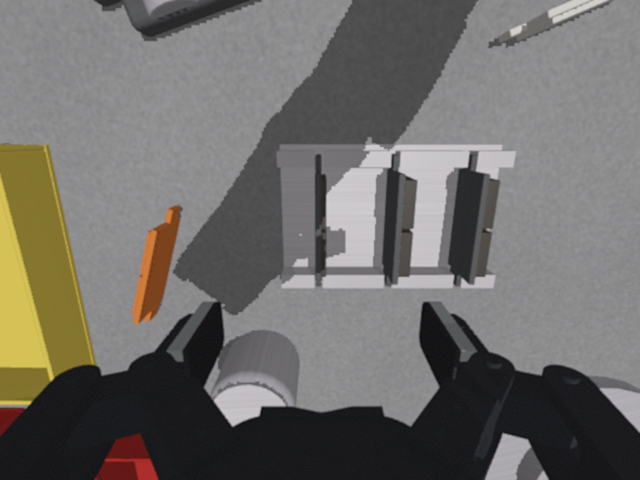

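The thin pad sits at (320,220), centred between the fingers, and the thick linings face right (+y), as deduced. Now I descend, grip and lift.

```bash
python3 -m handwheel '[{"delta_pos":[0.2,-0.1,-2.5],"yaw":0},{"delta_pos":[0,0,-2.5],"yaw":0},{"delta_pos":[0,0,-2.5],"yaw":0},{"delta_pos":[0,0,-2.5],"yaw":0},{"delta_pos":[0,0,-2],"yaw":0},{"delta_pos":[0,0,-2],"yaw":0},{"delta_pos":[0,0,-1.9],"yaw":0},{"delta_pos":[0,0,0],"yaw":0},{"delta_pos":[0,0,0],"yaw":0}]' 1
python3 -m handwheel '[{"delta_pos":[0,0,0],"yaw":0},{"delta_pos":[0,0,0],"yaw":0},{"delta_pos":[0,0,0],"yaw":0},{"delta_pos":[0,0,0],"yaw":0},{"delta_pos":[0,0,0],"yaw":0},{"delta_pos":[0,0,0],"yaw":0},{"delta_pos":[0,0,0],"yaw":0},{"delta_pos":[0,0,0],"yaw":0},{"delta_pos":[0,0,0],"yaw":0},{"delta_pos":[0,0,0],"yaw":0}]' -1
```

```text
clock: 6.02
eef_pos: [517.7, -307.3, 44.0]
tool_rot: [3.141, 0.0, -3.127]
force: [-0.4, 0.1, 0.4]
width: 85.5
gripper_force: 0.0
clock: 6.85
eef_pos: [517.3, -308.5, 43.7]
tool_rot: [3.141, 0.0, -3.128]
force: [-0.9, 0.8, 5.9]
width: 8.7
gripper_force: 60.1
```

```bash
python3 -m handwheel '[{"delta_pos":[0,0,1],"yaw":0},{"delta_pos":[0,0,1.5],"yaw":0},{"delta_pos":[0,0,2],"yaw":0},{"delta_pos":[0,0,2.5],"yaw":0},{"delta_pos":[0,0,2.5],"yaw":0},{"delta_pos":[0,0,2.5],"yaw":0},{"delta_pos":[0,0,2.5],"yaw":0},{"delta_pos":[0,0,2.5],"yaw":0},{"delta_pos":[0,0,2],"yaw":0},{"delta_pos":[0,0,0],"yaw":0}]'
python3 - <<'E'
from h import *
for n in('side','top'):
    im=shot(n,n+'3');s=im['st']
    P=cloud(im).reshape(-1,3);e=s['eef_pos'];
    m=(abs(P[:,0]-e[0])<70)&(abs(P[:,1]-e[1])<25)&(P[:,2]<e[2]+30)&(P[:,2]>e[2]-60)&(im['z_map'].reshape(-1)>0)
    out=m&(abs(P[:,0]-e[0])>18);q=P[out]
    print(n,e,len(q),q.min(0),q.max(0))
    A=np.c_[q[:,0],q[:,2],np.ones(len(q))]-[e[0],e[2],0]
    for _ in range(4):
        k=np.linalg.lstsq(A,q[:,1],rcond=None)[0];r=abs(q[:,1]-A@k);g=r<2.5;A=A[g];q=q[g]
    print('y=a x+b z+c',k,len(q),q[:,2].min(),q[:,2].max())
im=load('side3');cv2.imwrite('pics/c3.png',cv2.resize(im['color'][60:260,240:480],None,fx=3,fy=3)[...,::-1])
E
```

```text
clock: 7.68
eef_pos: [519.0, -310.5, 237.7]
tool_rot: [-3.137, 0.007, -3.129]
force: [0.9, 0.1, -2.1]
width: 8.6
gripper_force: 59.1
side [ 518.95746663 -310.47379685  237.73992293] 762 [ 455.30763769 -315.42781405  199.02136556] [ 583.0717856  -299.07540295  257.11024187]
y=a x+b z+c [ 2.09202823e-02 -5.13902369e-02 -3.06613903e+02] 429 199.0213655613345 257.110241869472Traceback (most recent call last):
  File "<stdin>", line 7, in <module>
    return umr_minimum(a, axis, None, out, keepdims, initial, where)
ValueError: zero-size array to reduction operation minimum which has no identity
```

```bash
python3 - <<'E'
from h import *
s=status.read_state();print(s['eef_pos'],s['tool_rot'],s['qpos'].round(3))
E
python3 -m handwheel '[{"delta_pos":[1.5,-0.8,1],"yaw":-0.12},{"delta_pos":[1.5,-0.8,1],"yaw":-0.12},{"delta_pos":[1.5,-0.8,1],"yaw":-0.12},{"delta_pos":[1.5,-0.8,1],"yaw":-0.12},{"delta_pos":[1.5,-0.8,1],"yaw":-0.12},{"delta_pos":[1.5,-0.8,1],"yaw":-0.12},{"delta_pos":[1.5,-0.8,1],"yaw":-0.12},{"delta_pos":[1.5,-0.8,1],"yaw":-0.12},{"delta_pos":[1.5,-0.8,1],"yaw":-0.12},{"delta_pos":[1.5,-0.8,1],"yaw":-0.12}]'
python3 -m handwheel '[{"delta_pos":[2.5,-1.4,0],"yaw":-0.12},{"delta_pos":[2.5,-1.4,0],"yaw":-0.12},{"delta_pos":[2.5,-1.4,0],"yaw":-0.12},{"delta_pos":[2.5,-1.4,0],"yaw":-0.12},{"delta_pos":[2.5,-1.4,0],"yaw":-0.12},{"delta_pos":[2.5,-1.4,0],"yaw":-0.12},{"delta_pos":[2.5,-1.4,0],"yaw":-0.12},{"delta_pos":[2.5,-1.4,0],"yaw":-0.12}]'
python3 - <<'E'
from h import *
s=status.read_state();print(s['eef_pos'],s['tool_rot'],s['qpos'].round(3))
E
```

```text
[ 516.9863158  -308.76893017  233.52055961] [-3.14124988e+00  4.56429552e-04 -3.12853153e+00] [ 0.311  0.57   0.289  1.661 -0.192  0.938  2.254]
clock: 8.62
eef_pos: [667.2, -388.3, 330.6]
tool_rot: [-3.139, -0.004, 1.949]
force: [0.9, -0.7, -1.9]
width: 8.5
gripper_force: 59.1
clock: 9.28
eef_pos: [787.1, -456.9, 299.8]
tool_rot: [3.069, 0.014, 1.044]
force: [0.5, 0.6, -2.2]
width: 8.4
gripper_force: 59.8
[ 787.12284033 -456.94280248  299.83293998] [3.06878671 0.01438089 1.04439707] [ 0.427  1.208  1.065  0.187 -1.003  1.764  0.074]
```

The tool does tilt at the reach limit, and in the wanted direction: the lining normal's z-component is +0.073, against the +0.15 needed. I'll push a bit further, then back off to see whether it stays.

```bash
python3 -m handwheel '[{"delta_pos":[2.5,-1.4,0],"yaw":0},{"delta_pos":[2.5,-1.4,0],"yaw":0},{"delta_pos":[0,0,0],"yaw":0}]'
python3 -m handwheel '[{"delta_pos":[-2.5,1.4,0],"yaw":0},{"delta_pos":[-2.5,1.4,0],"yaw":0},{"delta_pos":[0,0,0],"yaw":0}]'
python3 -m handwheel '[{"delta_pos":[-2.5,1.4,0],"yaw":0},{"delta_pos":[-2.5,1.4,0],"yaw":0},{"delta_pos":[0,0,0],"yaw":0}]'
python3 - <<'E'
from h import *
s=status.read_state();print(s['eef_pos'],s['tool_rot'],s['qpos'].round(3))
E
```

```text
clock: 9.53
eef_pos: [803.0, -465.7, 285.3]
tool_rot: [3.032, 0.018, 1.05]
force: [-0.3, 0.4, -4.0]
width: 8.8
gripper_force: 59.7
clock: 9.78
eef_pos: [771.6, -448.0, 289.3]
tool_rot: [3.035, 0.009, 1.04]
force: [-1.5, -1.1, -3.4]
width: 8.5
gripper_force: 59.7
clock: 10.03
eef_pos: [722.5, -419.1, 290.5]
tool_rot: [3.034, 0.009, 1.042]
force: [-0.6, -1.2, -2.5]
width: 8.2
gripper_force: 59.9
[ 722.50632768 -419.07706713  290.46320485] [3.0342451  0.00882234 1.04177804] [ 0.137  1.067  1.207  0.91  -0.999  1.52   0.439]
```

The tilt stays (sin(roll) = 0.107). I'll refit the pad's own lean in the grip from the side picture taken at the lift.

Run:
```python
from h import *
np.set_printoptions(precision=3,suppress=True)
im=load('side3');s=im['st'];e=s['eef_pos'];print(e,s['tool_rot'])
C=cloud(im);P=C.reshape(-1,3);ok=im['z_map'].reshape(-1)>0
m=ok&(abs(P[:,0]-e[0])<46)&(abs(P[:,0]-e[0])>17)&(P[:,1]>e[1]-12)&(P[:,1]<e[1]+18)&(P[:,2]<e[2]+10)&(P[:,2]>e[2]-33)
q0=P[m];print(len(q0))
h=np.histogram(q0[:,1]-e[1],bins=np.arange(-12,19,2));print(h)
for s0 in range(3):
    q=q0.copy();k=np.array([0.015,[-.15,0,.15][s0],np.median(q[:,1])]);
    for th in(6,4,3,2,1.5,1.5,1.5):
        A=np.c_[q0[:,0]-e[0],q0[:,2]-e[2],np.ones(len(q0))];g=abs(q0[:,1]-A@k)<th;k=np.linalg.lstsq(A[g],q0[g,1],rcond=None)[0]
    print(k,g.sum(),'per-height resid',[ (z,np.median((q0[:,1]-e[1])[abs(q0[:,2]-e[2]-z)<3]).round(2)) for z in range(-30,11,5)])
cv2.imwrite('pics/c3.png',cv2.resize(im['color'][60:260,240:480],None,fx=3,fy=3)[...,::-1])
```

```text
[ 518.957 -310.474  237.74 ] [-3.137  0.007 -3.129]
417
(array([  0,   0,   0,   0,   1,   3,  11,  44, 181, 153,  22,   2,   0,
         0,   0]), array([-12, -10,  -8,  -6,  -4,  -2,   0,   2,   4,   6,   8,  10,  12,
        14,  16,  18]))
[   0.018    0.007 -304.58 ] 290 per-height resid [(-30, np.float64(5.98)), (-25, np.float64(5.45)), (-20, np.float64(5.55)), (-15, np.float64(5.82)), (-10, np.float64(5.48)), (-5, np.float64(5.55)), (0, np.float64(5.68)), (5, np.float64(5.65)), (10, np.float64(6.28))]
[   0.018    0.007 -304.58 ] 290 per-height resid [(-30, np.float64(5.98)), (-25, np.float64(5.45)), (-20, np.float64(5.55)), (-15, np.float64(5.82)), (-10, np.float64(5.48)), (-5, np.float64(5.55)), (0, np.float64(5.68)), (5, np.float64(5.65)), (10, np.float64(6.28))]
[   0.018    0.007 -304.58 ] 290 per-height resid [(-30, np.float64(5.98)), (-25, np.float64(5.45)), (-20, np.float64(5.55)), (-15, np.float64(5.82)), (-10, np.float64(5.48)), (-5, np.float64(5.55)), (0, np.float64(5.68)), (5, np.float64(5.65)), (10, np.float64(6.28))]
```

View pics/c3.png

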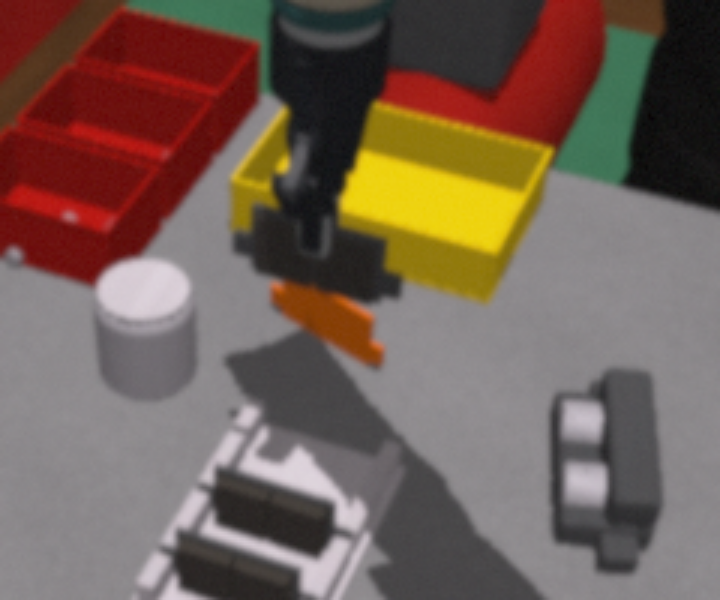

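The crop shows the pad held level and flat in the fingers (fit lean < 0.5°), with the other two pads still in the rack. About 0.043 rad more tool tilt is needed, so I'll push out again.

```bash
python3 -m handwheel '[{"delta_pos":[2.5,-1.4,0],"yaw":0},{"delta_pos":[2.5,-1.4,0],"yaw":0},{"delta_pos":[2.5,-1.4,0],"yaw":0},{"delta_pos":[2.5,-1.4,0],"yaw":0},{"delta_pos":[2.5,-1.4,0],"yaw":0},{"delta_pos":[0,0,0],"yaw":0},{"delta_pos":[0,0,0],"yaw":0}]'
```

```text
clock: 10.62
eef_pos: [817.2, -470.8, 281.2]
tool_rot: [2.995, 0.013, 1.051]
force: [0.4, 0.5, -1.4]
width: 8.4
gripper_force: 60.4
```

```bash
cat > tgt.py <<'E'
from h import *
np.set_printoptions(precision=3,suppress=True)
d=np.array([0.132,-0.979,-0.152]);d/=np.linalg.norm(d)
def axis_pts():
    out=[]
    for n,c,n2,c2 in((( .017,-.148,.989),(573.237,330.628,275.914),(-.99,-.14,.014),(549.932,327.747,259.597)),((.013,-.145,.989),(571.606,332.52,275.65),(-.991,-.133,.007),(548.222,333.675,258.592))):
        n,c,n2,c2=map(np.array,(n,c,n2,c2))
        A=np.array([n,n2,[0,1,0]]);b=[n@c-23,n2@c2-25,290];out.append(np.linalg.solve(A,b))
    return out
if __name__=='__main__':
    print(axis_pts())
    for f in('w2','side2'):
        im=load(f);P=cloud(im).reshape(-1,3);l=im['color'].mean(2).reshape(-1)
        a=np.array([580,290,246.3]);D=P-a;t=D@d;r=np.linalg.norm(D-t[:,None]*d,axis=1)
        m=(r<17)&(t>-15)&(t<20);print(f,'face pts',m.sum(),np.percentile(t[m],[10,50,90]) if m.sum() else '')
        m=(r>17)&(r<21)&(t>-20)&(t<20);print(' barrel t hist',np.histogram(t[m],bins=np.arange(-20,20,2))[0])
        # box front
        m=(r>20)&(r<36)&(t>-45)&(t<20);print(' box t',np.histogram(t[m],bins=np.arange(-44,20,4))[0])
E
python3 tgt.py
```

```text
[array([580.337, 290.   , 246.456]), array([579.222, 290.   , 246.06 ])]
w2 face pts 391 [2.56  3.592 3.989]
 barrel t hist [160 104 104 103 103 106  96 102 100 105 114  75   0   0   0   0   0   0
   0]
 box t [401 428 356 363 357 501 235  15  21  19  15  10   0   0   0]
side2 face pts 16 [-12.49   -6.808   0.951]
 barrel t hist [13 17 33 34 39 33 32 41 35 37 22  0  0  0  0  0  0  0  0]
 box t [131 125 129 123 139  62   4  12  21   9  12   1   0   0   0]
```

```bash
python3 -m handwheel '[{"delta_pos":[-2.5,3,0],"yaw":0.11},{"delta_pos":[-2.5,3,0],"yaw":0.11},{"delta_pos":[-2.5,3,0],"yaw":0.11},{"delta_pos":[-2.5,3,0],"yaw":0.11},{"delta_pos":[-2.5,3,0],"yaw":0.11},{"delta_pos":[-2,3,0],"yaw":0.11},{"delta_pos":[-1,3,0],"yaw":0.11},{"delta_pos":[-1,3,0],"yaw":0.11},{"delta_pos":[-1,3,0],"yaw":0.11},{"delta_pos":[-1,3,0],"yaw":0.11}]'
python3 - <<'E'
from h import *
s=status.read_state();print(s['eef_pos'],s['tool_rot'],s['qpos'].round(3))
E
```

```text
clock: 11.45
eef_pos: [672.5, -206.8, 290.1]
tool_rot: [2.981, 0.014, 2.029]
force: [0.1, 0.4, -3.1]
width: 8.3
gripper_force: 60.2
[ 672.54857247 -206.78713842  290.10483439] [2.98143584 0.0138124  2.02851304] [-0.216  0.822  1.091  1.431 -0.894  1.287  1.416]
```

```bash
cat > go.py <<'E'
from tgt import *
lens=np.array([579.9,290,246.3])+3.2*d
goal=lens+160*d
off=np.array([-0.5,5.0,8.2]) # lining mid in tool frame
def report():
    s=status.read_state();r=s['tool_rot'];R=Ro.from_euler('xyz',r).as_matrix()
    L=s['eef_pos']+R@off;n=R[:,1]
    print('lens',lens,'goal',goal,'lining',L,'err',goal-L,'normal',n,'ang',np.degrees(np.arccos(-n@d)),'yawtodo',(np.arctan2(-d[0],d[1]*-1)*-1+np.pi-r[2]+np.pi)%(2*np.pi)-np.pi,'long z',R[2,0],s['eef_pos'],r)
    R2=Ro.from_euler('xyz',[r[0],r[1],np.pi+np.arctan2(d[0],-d[1])]).as_matrix();t=goal-R2@off;print('TCP target',t,'delta',t-s['eef_pos'],'ang after',np.degrees(np.arccos(-R2[:,1]@d)))
if __name__=='__main__': report()
E
python3 go.py
```

```text
lens [580.323 286.866 245.813] goal [601.454 130.145 221.481] lining [ 678.415 -204.567  282.815] err [-76.962 334.712 -61.334] normal [0.885 0.438 0.159] ang 70.32639057985718 yawtodo 1.2471028160568558 long z -0.013811956419110136 [ 672.549 -206.787  290.105] [2.981 0.014 2.029]
TCP target [601.692 123.877 228.771] delta [-70.856 330.664 -61.334] ang after 0.44627150299775875
```

```bash
python3 -m handwheel '[{"delta_pos":[-0.6,2.8,-0.3],"yaw":0.11},{"delta_pos":[-0.6,2.8,-0.3],"yaw":0.11},{"delta_pos":[-0.6,2.8,-0.3],"yaw":0.11},{"delta_pos":[-0.6,2.8,-0.3],"yaw":0.11},{"delta_pos":[-0.6,2.8,-0.3],"yaw":0.11},{"delta_pos":[-0.6,2.8,-0.3],"yaw":0.11},{"delta_pos":[-0.6,2.8,-0.3],"yaw":0.11},{"delta_pos":[-0.6,2.8,-0.3],"yaw":0.11},{"delta_pos":[-0.6,2.8,-0.3],"yaw":0.11},{"delta_pos":[-0.6,2.8,-0.3],"yaw":0.11}]'
python3 -m handwheel '[{"delta_pos":[0,0,0],"yaw":0},{"delta_pos":[0,0,0],"yaw":0},{"delta_pos":[0,0,0],"yaw":0}]' >/dev/null; python3 go.py; python3 -c "
from h import *
print(status.read_state()['qpos'].round(3))"
```

```text
clock: 12.28
eef_pos: [612.1, 72.7, 260.3]
tool_rot: [2.983, 0.017, 3.128]
force: [0.4, 0.6, -2.6]
width: 8.5
gripper_force: 60.3
lens [580.323 286.866 245.813] goal [601.454 130.145 221.481] lining [613.066  76.227 252.55 ] err [-11.613  53.918 -31.069] normal [0.019 0.987 0.157] ang 8.668323459233243 yawtodo 0.1557124405098893 long z -0.01673187061935824 [612.309  70.019 259.856] [2.984 0.017 3.12 ]
TCP target [601.668 123.894 228.787] delta [-10.641  53.875 -31.069] ang after 0.3044818830756893
[-0.564  0.676  0.858  1.633 -0.725  1.152  2.071]
```

```bash
python3 -m handwheel '[{"delta_pos":[-0.2,1.1,-0.6],"yaw":0.03},{"delta_pos":[-0.2,1.1,-0.6],"yaw":0.03},{"delta_pos":[-0.2,1.1,-0.6],"yaw":0.03},{"delta_pos":[-0.2,1.1,-0.6],"yaw":0.03},{"delta_pos":[-0.3,1,-0.7],"yaw":0.03},{"delta_pos":[0,0,0],"yaw":0},{"delta_pos":[0,0,0],"yaw":0},{"delta_pos":[0,0,0],"yaw":0},{"delta_pos":[0,0,0],"yaw":0},{"delta_pos":[0,0,0],"yaw":0}]'; python3 go.py
python3 - <<'E'
from go import *
for n in('side','top','wrist'):
    im=shot(n,n+'4');P=cloud(im).reshape(-1,3);l=im['color'].mean(2).reshape(-1)
    s=im['st'];R=Ro.from_euler('xyz',s['tool_rot']).as_matrix();T=(P-s['eef_pos'])@R
    m=(abs(T[:,0])<70)&(T[:,1]>-12)&(T[:,1]<15)&(T[:,2]<45)&(T[:,2]>-25)&(abs(T[:,0])>15);q=T[m]
    print(n,len(q))
    if len(q)>60:
        print(np.percentile(q,[1,99],axis=0))
        f=q[(abs(q[:,0])<45)&(q[:,1]>2)];k=np.array([0,0,np.median(f[:,1])]);A=np.c_[f[:,0],f[:,2],np.ones(len(f))]
        for th in(4,3,2,1.5,1.5):
            g=abs(f[:,1]-A@k)<th;k=np.linalg.lstsq(A[g],f[g,1],rcond=None)[0]
        print('face in tool y=ax+bz+c',k,g.sum())
    # lens check
    a=np.array([579.9,290,246.3]);D=P-a;t=D@d;r=np.linalg.norm(D-t[:,None]*d,axis=1);m=(r>17)&(r<21)&(t>-20)&(t<20);print(' barrel',m.sum(),np.percentile(t[m],95) if m.sum()>20 else '')
a=load('side4')['color'][200:440,60:380];b=load('top4')['color'][130:260,90:390]
cv2.imwrite('pics/c4.png',np.vstack([cv2.resize(a,(480,360)),cv2.resize(b,(480,208))])[...,::-1])
E
```

```text
clock: 13.37
eef_pos: [600.9, 121.9, 227.8]
tool_rot: [2.985, 0.015, -3.017]
force: [-0.1, -0.0, -2.7]
width: 8.5
gripper_force: 60.3
lens [580.323 286.866 245.813] goal [601.454 130.145 221.481] lining [600.693 128.136 220.466] err [0.76  2.009 1.015] normal [-0.125  0.98   0.156] ang 0.45741467493521154 yawtodo 0.00954932452072832 long z -0.01480063253252209 [600.861 121.893 227.779] [ 2.985  0.015 -3.017]
TCP target [601.681 123.904 228.794] delta [0.82  2.011 1.015] ang after 0.24434749919860563
side 998
[[-61.949  -4.049 -18.605]
 [ 63.042   6.968  36.231]]
face in tool y=ax+bz+c [ 0.001 -0.01   5.185] 575
 barrel 346 0.6080061603406758
top 108
[[ 15.503  -4.536 -20.979]
 [ 62.656   4.945  29.476]]
face in tool y=ax+bz+c [-0.02   0.017  4.631] 23
 barrel 0 
wrist 3829
[[-43.854  -4.942 -19.874]
 [ 62.086   4.679  24.061]]
face in tool y=ax+bz+c [-0.001 -0.     3.381] 909
 barrel 54 2.8505915196983245
```

View pics/c4.png

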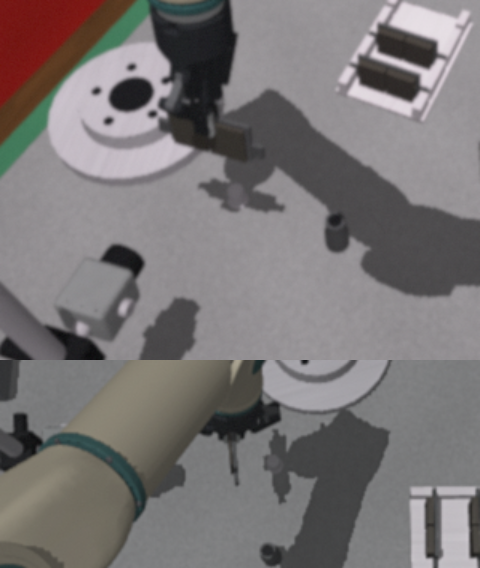

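The picture shows the pad upright, facing the lens, with the camera undisturbed and the other two pads in the rack. The fitted face and edges match the assumed grip offsets, so I'll make a last 2 mm trim.

```bash
python3 -m handwheel '[{"delta_pos":[0.1,0.2,0.1],"yaw":0.01},{"delta_pos":[0,0,0],"yaw":0},{"delta_pos":[0,0,0],"yaw":0},{"delta_pos":[0,0,0],"yaw":0},{"delta_pos":[0,0,0],"yaw":0},{"delta_pos":[0,0,0],"yaw":0},{"delta_pos":[0,0,0],"yaw":0},{"delta_pos":[0,0,0],"yaw":0},{"delta_pos":[0,0,0],"yaw":0},{"delta_pos":[0,0,0],"yaw":0}]'
python3 - <<'E'
from go import *
report();s=status.read_state();print(abs(s['qd']).max())
R=Ro.from_euler('xyz',s['tool_rot']).as_matrix()
if np.linalg.norm(goal-s['eef_pos']-R@off)<3.5 and s['width']>6: print(ctrl.finish_job())
E
```

```text
clock: 14.35
eef_pos: [601.5, 124.9, 228.3]
tool_rot: [2.985, 0.014, -3.006]
force: [-0.2, 0.4, -2.1]
width: 7.8
gripper_force: 60.3
lens [580.323 286.866 245.813] goal [601.454 130.145 221.481] lining [601.223 131.149 221.02 ] err [ 0.23  -1.004  0.461] normal [-0.136  0.978  0.156] ang 0.3337206795987468 yawtodo -0.001901616026147579 long z -0.013929490251416864 [601.469 124.905 228.331] [ 2.985  0.014 -3.006]
TCP target [601.688 123.9   228.791] delta [ 0.219 -1.005  0.461] ang after 0.270049854424355
0.0017412338952864654
the job is handed in; nothing more can be done
None
```

I handed the job in at 14.4 s with the worn pad held still in front of the inspection camera. By my measurements its lining is about 1 mm from the target point, facing the lens to within 0.5°, with its long side under 1° off level. The other two pads are still in the rack and the camera looked undisturbed; the outcome of the judging wasn't shown.

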